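# Secure the sherd rest's pin with its R-clip

### The arm

A 6-joint arm with a two-finger parallel gripper is mounted at the origin on the work surface; the furniture and walls round the work are solid. World frame = base frame: x ahead of the robot, y to its left, z up, the work surface at z = 0. Lengths are in mm, angles in degrees, forces in N, time in s.
With the tool pointing down it reaches from about 350 to 850 mm from the base axis. Payload 8.1 kg.
Tool frame: the origin (TCP) lies midway between the tips of the shut fingers; the grasp point (between the pads) lies 19 mm behind it; z points along the fingers, y is the line along which they close (so a half turn about z gives the same grasp; the last joint's range is limited). The gripper opens to 85 mm and grips with 20 to 120 N. Pads are 22 mm wide; open, the fingers measure 114 mm over their backs; the gripper's body (76 mm by 85 mm) begins 54 mm behind the grasp point. The pads swing forward as they close: fully open they stand 13 mm farther back than shut.
Start: joints at [60.08, 7.471, 85.268, -0, 87.261, -4.893], TCP at [253.805, 543.68, 198.492] pointing down, gripper open.
Joint ranges: [-169.43, 169.43], [-51.17, 129.36], [1.28, 143.12], [-76.62, 256.62], [0, 156.53], [-152.29, 152.29]. Speed limits (degrees/s): [136.94, 136.94, 159.86, 180, 180, 180].

### API

Orientations are given as [roll, pitch, yaw] about the fixed x, y, z axes, in that order (R = Rz(yaw) Ry(pitch) Rx(roll)).
In Python, from bench import r gives the robot as it stands.
- The arm moves only by the tool apply_moves, never from a script. Its argument "steps" is a list of rows, each a list of 7 numbers: the opening, from -1 (shut) to 1 (fully open), then the shift along the tool's x, y, z in mm, then the turn, a rotation vector about the tool's x, y, z in units of 5 degrees (1.0 is 5 degrees). A call has exactly 8 rows; each row shifts and turns the commanded pose from where the row before left it, along the tool's axes as they then stand; what a row does not reach is not made up. A row lasts 1/10 s, in which the tool goes at most 50 mm and 8.59 degrees, less where a joint would pass 70% of its speed; a pose out of reach is approached as far as the arm can. A call is refused whole if a number of a shift passes 50 or a number of a turn 1, either way. A call with a gripper value outside its range is refused whole. The fingers move at their own pace and stop on an object; "squeeze" is the grip in N (left out, the last holds). Time passes only in rows, so rows that do not move let the fingers close, or fill a call up. It gives the time, the measured TCP pose, the force, the opening and the grip force at its end, in the units of the state.
- r.sense(): the state, without advancing time (a new reading comes with each control period).
- r.snapshot(name): name is "scene" or "top" or "wrist"; returns a dict with "color" (384x512x3 uint8, blue, green, red), "depth" (384x512 float32, mm along the optical axis (not along the pixel's ray), 0 where there is no reading), "mtx" (3x3 intrinsics, pixels), "dist" ([k1, k2, p1, p2, k3] as OpenCV has them; the pictures are not rectified), "T" (4x4, takes a point from camera to world coordinates); the wrist camera has in their place "hand_eye" (4x4, takes a point from camera to tool coordinates, whose origin is the TCP and whose axes are the flange's). Camera axes: x right, y down, z forward; pixel columns grow to the right and rows downward; lengths in mm; the calibration is good to about 2 mm. A picture is of the moment at which its call begins: read the wrist's pose just before it.
- r.hand_in(): hands the job in; it is judged then, once.
The state is a dict: "time": time; "joint_pos": joint angles; "qd": joint speeds; "joint_efforts": joint torques, N m; "tool_pos": TCP position; "tcp_rot": TCP orientation; "ft_force": force on the tool from outside, world axes, zero at the start; "wrist_torque": the same for the moment, N m; "finger_gap": finger opening in mm; "grip_force": force on a finger pad.
Only numpy, scipy, OpenCV 4.12 (cv2) and the standard library are available. Lean on these libraries where they do the work, as an engineer would, in place of code of your own. Each camera call takes 0.05 s, during which the arm holds its last target. There are 200 camera calls.

### The job

Take the big R-clip out of the slotted wooden block and secure the cross pin of the tilting sherd rest with it: push the clip's straight leg down through the slanting cross-hole in the free end of the pin until the bow rides over the pin and springs shut round it. Let go of the clip and leave it seated there; do not knock the solvent bottle or the glass beaker about.

Things in the scene. Friction and masses are not known exactly. Their poses are not given: they have to be found in the camera images.
- clip: R-clip of 6 mm steel wire, 80 g, flat in its xz plane, with a grey plastic grip on its upper end. Origin: free tip of the straight leg; z up the leg (x = 0, 6 mm thick, round tip, 72 mm long) to the grip; x from leg to bow. Grip: block x -15..21, y -7..7, z 72..108 mm; pinch it along y. The clip starts upright in a slot of the wooden block
- clip_grip (a point): the point to pinch: middle of the grip's width, 24 mm above its underside (3, 0, 96 mm in the clip's frame); axes as the clip
- clip_seat (a point): point on the leg's centre line 38 mm from its tip (0, 0, 38 mm in the clip's frame), centre of the bow's round pocket; it must come to the middle of the pin; axes as the clip
- bow (a joint): bend of the sprung bow away from the leg, rad: 0 at rest, about 0.13 to ride over the pin (firm push; the tool feels 5 N sideways and 10 to 20 N along the leg as it snaps in), 0 when seated. It hangs from the grip at x 9, z 72 mm (clip frame), makes a pocket of 17 mm centre-line radius about clip_seat, narrows to a throat at x 9.5, z 24, flares to its end at x 18.5, z 12.5
- rack: fixed slotted wooden block, x -24..36, y -19..59, top at z = 82 mm. Origin at table height under the clip's leg; clip x = block x at the start. Two slots, 32 mm long (x), 9.5 mm wide (y), nearly to the bottom: the clip's at y = 0, an empty one at y = 40 mm. The clip's grip rests on the top, its leg tip at z = 10 mm: lift it 75 mm straight up to clear
- pin_end: free end of the rest's fixed steel pin, 26 mm thick, level, 110 mm above the table. Origin: centre of the cross-hole; y along the pin to the rest (pin ends at y -17, washer and cheek from y +37 mm); z: hole axis, out of its upper mouth, 35 degrees from vertical. Through-hole 9.2 mm wide, z -13..13 mm. The clip enters along -z, its y along the pin, bow on either side (clip x along +x or -x)
- stand: the tilting sherd rest, fixed: aluminium base 150 x 190 x 12 mm, two cheeks at y = +-66 mm up to z = 132 mm, between them a plywood board 150 x 112 mm with a sherd, leaning 35 degrees to face -x. Origin: centre of the base's underside. The pin runs along y at z = 110 mm and sticks out at -y; its cross-hole is at (0, -110, 110) mm
- solvent: clear solvent bottle with a cork, 54 mm across, 122 mm tall, bystander; origin at the centre of its underside
- beaker: small glass beaker, partly filled, 62 mm across, 78 mm tall, bystander; origin at the centre of its underside

How it is judged (in metres and radians):
At the end, for the whole second after the job is handed in: Leg through the cross-hole, middle of the clip's pocket at the middle of the pin (5 mm along the leg, 4 mm across), leg within 0.25 rad of the hole's axis, clip square to the pin within 0.4 rad, bow sprung shut (under 0.05 rad), clip at rest (x of clip_seat in the frame of pin_end between -0.004 and 0.004 m and y of clip_seat in the frame of pin_end between -0.004 and 0.004 m and z of clip_seat in the frame of pin_end between -0.005 and 0.005 m and angle between the z axis of clip and the z axis of pin_end, either way round below 0.25 rad and angle between the y axis of clip and the y axis of pin_end, either way round below 0.4 rad and value of joint bow below 0.05 rad and linear speed of clip below 0.02 m/s); the robot touches nothing.
It fails at once if the solvent bottle or the beaker is pushed more than 25 mm or tipped over (distance of any of solvent, beaker from where it was at the start of the episode above 0.025 m or angle between any of solvent, beaker's own z axis and vertical above 0.5 rad).
It also fails if it takes over 35 s, if anything falls off the work surface, if the arm or the gripper's body presses on something with over 40 N, if the wrist force passes 120 N, or if a joint passes its speed limit or range.

## Working session

There is one attempt and no reset: what is moved stays moved. The work goes in short steps, Python scripts to look and compute and a tool call to move; the robot and the scene stay as the last step left them, time stands still between calls to the robot, and variables do not carry over. Pictures are saved under pics/ and viewed, at most 10 in all, crops included, and the job is handed in when it is done.

Besides the shell and the picture viewer there is one more tool, called as name(argument=value, ...) on one line, values as JSON. apply_moves: Moves the arm, as the interface text tells. Its arguments: {"type":"object","properties":{"steps":{"type":"array"},"squeeze":{"type":"number"}},"required":["steps"]}

```bash
mkdir -p pics; ls
python3 - <<'E'
from bench import r
import cv2,pickle,numpy as np
s=r.sense();print(s)
d={}
for n in("scene","top","wrist"):
    p=r.snapshot(n);d[n]=p;cv2.imwrite(f"pics/{n}0.png",p["color"])
    print(n,p["mtx"].tolist(),p["dist"],np.round(p.get("T",p.get("hand_eye")),3).tolist())
pickle.dump(d,open("d0.pkl","wb"))
cv2.imwrite("pics/st.png",cv2.resize(np.hstack([d["scene"]["color"],d["top"]["color"]]),(800,300)))
E
```

```text
pics
{'time': 0.0, 'joint_pos': array([ 6.00795822e+01,  7.51568013e+00,  8.53298824e+01, -2.69488867e-04,
        8.72624338e+01, -4.89163394e+00]), 'qd': array([ 0.0471865 , -0.06401121, -0.02086369, -0.01993392, -0.0295429 ,
        0.00780745]), 'joint_efforts': array([-4.05731262e-04, -5.69374466e+01, -5.00566077e+01, -1.45294480e-04,
        1.45389672e-02, -3.09011091e-05]), 'tool_pos': array([253.50071953, 543.13124441, 197.4327598 ]), 'tcp_rot': array([-1.79892374e+02, -8.94081404e-03,  1.54971221e+02]), 'ft_force': array([0.11613243, 0.62520228, 0.56325848]), 'wrist_torque': array([-0.03592466,  0.05773023,  0.02426522]), 'grip_force': 0.0, 'finger_gap': 85.64828954640845}
scene [[424.43301593956875, 0.0, 252.8048265641285], [0.0, 424.43301593956875, 188.39142682143734], [0.0, 0.0, 1.0]] [-0.06544147  0.          0.          0.          0.        ] [[0.548, -0.611, 0.571, 5.002], [-0.836, -0.384, 0.392, -453.191], [-0.02, -0.692, -0.722, 742.7], [0.0, 0.0, 0.0, 1.0]]
top [[442.2375249235452, 0.0, 258.47144630096454], [0.0, 442.2375249235452, 185.5762121938037], [0.0, 0.0, 1.0]] [0.00149058 0.         0.         0.         0.        ] [[0.107, -0.971, 0.212, 303.294], [-0.994, -0.105, 0.018, -110.367], [0.005, -0.212, -0.977, 1169.577], [0.0, 0.0, 0.0, 1.0]]
wrist [[332.8907750082971, 0.0, 247.2521564671416], [0.0, 332.8907750082971, 189.8210306351921], [0.0, 0.0, 1.0]] [-0.02918286  0.          0.          0.          0.        ] [[-0.0, -0.964, -0.266, 66.757], [1.0, -0.0, 0.0, -1.118], [-0.0, -0.266, 0.964, -174.749], [0.0, 0.0, 0.0, 1.0]]
```

View pics/scene0.png

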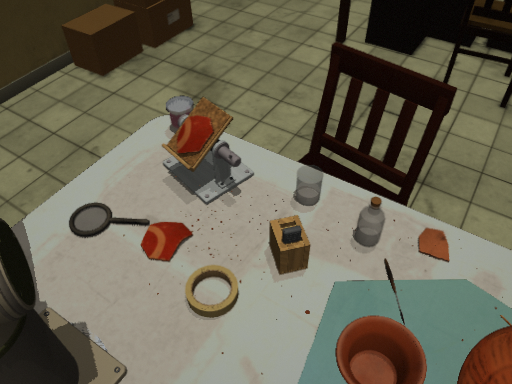

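View pics/top0.png

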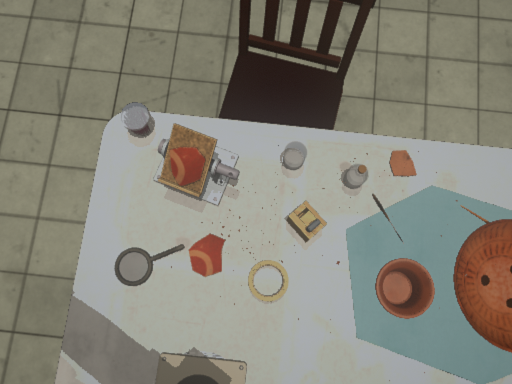

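The scene view has the pin free end at (230,157), rack and grip at (291,235), beaker at (309,186) and bottle at (370,222). In the top view they are at (232,176), (307,222), (294,156) and (355,177).

```bash
cat > h.py <<'E'
import numpy as np,cv2,pickle
from scipy.spatial.transform import Rotation as Rn
def rot(rpy): return Rn.from_euler("xyz",rpy,degrees=True).as_matrix()
def pose(s):
    T=np.eye(4);T[:3,:3]=rot(s["tcp_rot"]);T[:3,3]=s["tool_pos"];return T
def cam(p,s=None): return p["T"] if "T" in p else pose(s)@p["hand_eye"]
def cloud(p,T):
    h,w=p["depth"].shape
    uv=np.stack(np.meshgrid(np.arange(w),np.arange(h)),-1).reshape(-1,1,2).astype(float)
    n=cv2.undistortPoints(uv,p["mtx"],p["dist"]).reshape(h,w,2)
    z=p["depth"][...,None].astype(float)
    return np.concatenate([n*z,z],-1)@T[:3,:3].T+T[:3,3]
def proj(P,p,T):
    Ti=np.linalg.inv(T)
    return cv2.projectPoints(np.asarray(P,float).reshape(-1,1,3),cv2.Rodrigues(Ti[:3,:3])[0],Ti[:3,3],p["mtx"],p["dist"])[0].reshape(-1,2)
def ray(uv,z,p,T):
    n=cv2.undistortPoints(np.array([[uv]],float),p["mtx"],p["dist"]).ravel()
    d=T[:3,:3]@[n[0],n[1],1];return T[:3,3]+d*(z-T[2,3])/d[2]
E
python3 - <<'E'
from h import *
d=pickle.load(open("d0.pkl","rb"))
for n,L in(("top",[(233,176),(224,172),(306,222),(314,227),(294,156),(355,177),(190,165)]),("scene",[(230,157),(220,150),(291,235),(290,228),(309,186),(370,222)])):
    c=cloud(d[n],d[n]["T"])
    for u,v in L: print(n,u,v,c[v,u].round())
a=d["top"]["color"][130:260,140:345];b=d["scene"]["color"][120:290,150:350]
cv2.imwrite("pics/cr.png",np.vstack([cv2.resize(a,(473,300),interpolation=2)]))
b=cv2.resize(b,(353,300),interpolation=2)
cv2.imwrite("pics/cr.png",cv2.resize(np.hstack([cv2.resize(a,(473,300),interpolation=2),b]),(800,290)))
E
```

```text
top 233 176 [547. -27. 124.]
top 224 172 [555.  -4. 123.]
top 306 222 [ 460. -217.   85.]
top 314 227 [ 445. -234.  119.]
top 294 156 [ 641. -176.   31.]
top 355 177 [ 586. -330.   87.]
top 190 165 [557.  76. 148.]
scene 230 157 [555. -17. 115.]
scene 220 150 [559.  13. 118.]
scene 291 235 [ 444. -236.  109.]
scene 290 228 [ 450. -229.  118.]
scene 309 186 [ 613. -187.   65.]
scene 370 222 [ 578. -343.   78.]
```

View pics/cr.png

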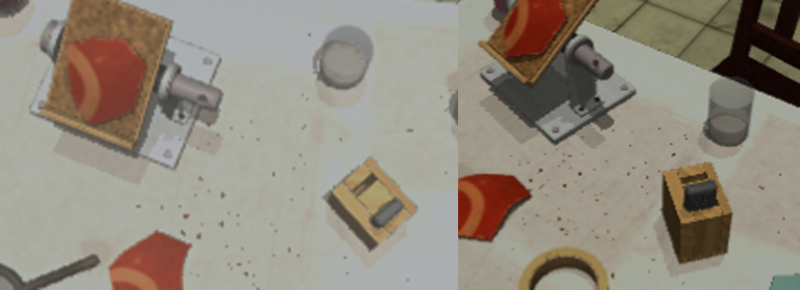

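apply_moves(steps=[[1,-32,-24,-3,0,0,0],[1,-32,-24,-3,0,0,0],[1,-32,-24,-3,0,0,0],[1,-32,-24,-3,0,0,0],[1,-32,-24,-3,0,0,0],[1,-32,-24,-3,0,0,0],[1,-32,-24,-3,0,0,0],[1,-32,-24,-3,0,0,0]])

```text
time: 0.95
tool_pos: [404.9, 259.9, 222.4]
tcp_rot: [-180.0, -0.0, 155.0]
ft_force: [0.3, -0.3, -0.6]
finger_gap: 85.2
grip_force: 0.0
```

apply_moves(steps=[[1,-32,-24,-3,0,0,0],[1,-32,-24,-3,0,0,0],[1,-32,-24,-3,0,0,0],[1,-32,-24,-3,0,0,0],[1,-32,-24,-3,0,0,0],[1,-32,-24,-3,0,0,0],[1,-32,-24,-3,0,0,0],[1,-20,-24,-3,0,0,0]])

```text
time: 1.75
tool_pos: [545.1, -17.8, 246.0]
tcp_rot: [-180.0, -0.0, 154.9]
ft_force: [0.0, -0.4, 0.0]
finger_gap: 85.7
grip_force: 0.0
```

Run:
```python
from bench import r
from h import *
s=r.sense();p=r.snapshot("wrist");pickle.dump((s,p),open("w1.pkl","wb"))
print(s["time"],s["tool_pos"],s["tcp_rot"],s["joint_pos"],s["qd"])
cv2.imwrite("pics/w1.png",cv2.resize(p["color"],(800,600),interpolation=2))
d=pickle.load(open("d0.pkl","rb"))
for n in("top","scene"):
    c=cloud(d[n],d[n]["T"]).reshape(-1,3)
    m=(abs(c[:,0]-450)<60)&(abs(c[:,1]+225)<60)
    for lo,hi in((78,87),(110,124)):
        q=c[m&(c[:,2]>lo)&(c[:,2]<hi)]
        print(n,len(q),np.median(q[:,2]),cv2.minAreaRect(q[:,:2].astype(np.float32)))
```

```text
1.75 [545.12104245 -17.82231226 246.03682337] [-1.79981980e+02 -2.40036870e-02  1.54929221e+02] [-7.25190275e+00 -1.85053966e+00  8.99662974e+01 -9.81540671e-03
  9.19126086e+01 -7.21814527e+01] [-30.56416605  11.35608643 -14.1669828    0.33785001   3.27488054
 -30.24975701]
top 584 83.31091916207504 ((466.8059387207031, -220.00405883789062), (77.89967346191406, 60.18743133544922), 46.68692398071289)
top 90 117.9992389136803 ((450.97344970703125, -232.53807067871094), (13.428396224975586, 34.48636245727539), 50.49518585205078)
scene 666 81.72913067513923 ((466.0354309082031, -219.75112915039062), (80.47179412841797, 60.825077056884766), 47.401649475097656)
scene 141 116.49767336626246 ((449.1274719238281, -233.14208984375), (14.941795349121094, 35.44297409057617), 45.60240936279297)
```

View pics/w1.png

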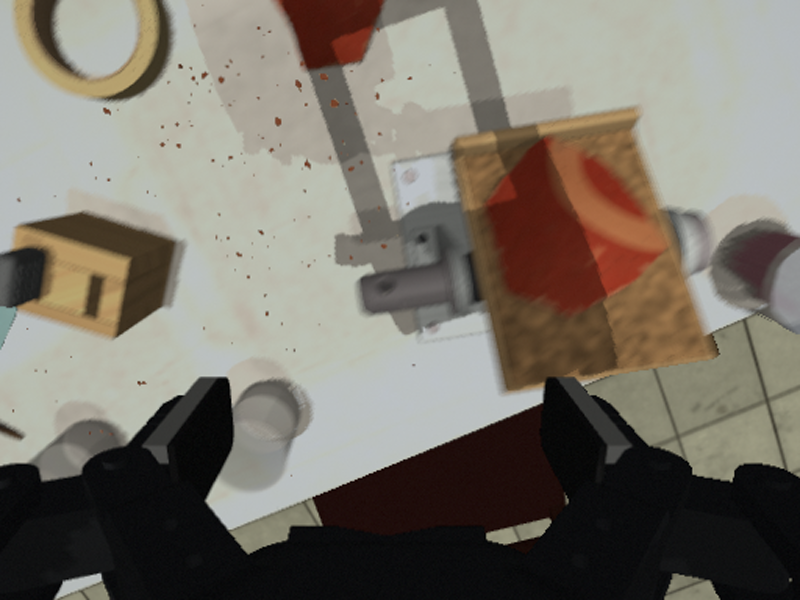

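The wrist view shows the pin's free end at (362,292) and the dark hole mouth at (386,286). The mouth is on the robot side of the pin's ridge, so the hole leans towards the robot. The arm was still settling, so I'll take the picture again and fit a cylinder to the pin.

```bash
cat > pin.py <<'E'
from h import *
from scipy.optimize import least_squares
def fitpin(c,z0=110,free=False):
    q=c.reshape(-1,3);q=q[np.isfinite(q).all(1)]
    ax=np.array([.28,.96,0]);p0=np.array([550,-20,110.])
    for it in range(4):
        ax/=np.linalg.norm(ax);rel=q-p0;t=rel@ax;e=np.linalg.norm(rel-t[:,None]*ax,axis=1)
        lo=-30 if it<2 else np.percentile(t[(e<17)&(t>-60)&(t<20)],.5)
        m=(e<(20 if it<1 else 16))&(t>lo+2)&(t<lo+40)
        Q=q[m]
        def f(x):
            a=np.array([np.sin(x[0]),np.cos(x[0]),0]);P=np.array([x[1],p0[1],x[2]]);v=Q-P
            return np.r_[np.linalg.norm(v-(v@a)[:,None]*a,axis=1)-13,(0 if free else 10)*(x[2]-z0)]
        s=least_squares(f,[np.arctan2(ax[0],ax[1]),p0[0],p0[2]],loss="soft_l1")
        ax=np.array([np.sin(s.x[0]),np.cos(s.x[0]),0]);p0=np.array([s.x[1],p0[1],s.x[2]])
    rel=q-p0;t=rel@ax;e=np.linalg.norm(rel-t[:,None]*ax,axis=1);tt=t[(e<15)&(t>-60)&(t<20)]
    return ax,p0,np.percentile(tt,[0,1,2,5]),m.sum(),np.sqrt(np.mean(s.fun**2))
E
python3 - <<'E'
from bench import r
from pin import *
s=r.sense();p=r.snapshot("wrist");s2=r.sense();pickle.dump((s,p),open("w2.pkl","wb"))
print(s["tool_pos"],s2["tool_pos"],abs(s2["qd"]).max())
d=pickle.load(open("d0.pkl","rb"))
for n,c in(("w",cloud(p,cam(p,s))),("top",cloud(d["top"],d["top"]["T"])),("scene",cloud(d["scene"],d["scene"]["T"]))):
  for fr in(0,1):
    ax,p0,e,k,rms=fitpin(c,free=fr)
    print(n,np.degrees(np.arctan2(ax[1],ax[0])),p0,e,k,rms,"hole",p0+ax*(e[1]+17))
a=p["color"][120:250,200:330];cv2.imwrite("pics/w2.png",cv2.resize(a,(600,600),interpolation=2))
E
```

```text
[545.64503291 -21.83799472 246.45952976] [545.0320261  -19.45616902 246.26244603] 3.36622815057229
w 75.48047550737182 [559.06008998 -20.         109.16563593] [-19.55129643 -19.05860029 -18.52405591 -17.03360688] 1077 1.7210280465007113 hole [558.5439785  -21.99285326 109.16563593]
w 75.47763380731773 [559.05585321 -20.         109.14328654] [-19.55024869 -19.05926791 -18.52389463 -17.03723239] 1077 1.7035919097452235 hole [558.53947548 -21.99347395 109.14328654]
top 74.73640768287363 [559.0120987  -20.         110.46979979] [-19.06022912 -18.83945406 -18.74279009 -18.17166585] 154 2.1731271769715015 hole [558.52784386 -21.77456713 110.46979979]
top 74.78074649077965 [559.02103039 -20.         110.75940846] [-19.05833991 -18.8374184  -18.70989135 -17.88559795] 155 2.138136124871046 hole [558.53868335 -21.77297708 110.75940846]Traceback (most recent call last):
  File "<stdin>", line 8, in <module>
  File "pin.py", line 8, in fitpin
    lo=-30 if it<2 else np.percentile(t[(e<17)&(t>-60)&(t<20)],.5)
                        ~~~~~~~~~~~~~^^^^^^^^^^^^^^^^^^^^^^^^^^^^^
    return _quantile_unchecked(
        a, q, axis, out, overwrite_input, method, keepdims, weights)
    return _ureduce(a,
                    func=_quantile_ureduce_func,
    ...<5 lines>...
                    overwrite_input=overwrite_input,
                    method=method)
    r = func(a, **kwargs)
    result = _quantile(arr,
                       quantiles=q,
    ...<2 lines>...
                       out=out,
                       weights=wgt)
    slices_having_nans = np.isnan(arr[-1, ...])
                                  ~~~^^^^^^^^^
IndexError: index -1 is out of bounds for axis 0 with size 0
```

Run:
```python
from bench import r
from pin import *
s=r.sense();p=r.snapshot("wrist");s2=r.sense();pickle.dump((s,p),open("w3.pkl","wb"))
print(s["tool_pos"],s2["tool_pos"],abs(s["qd"]).max())
T=cam(p,s)
ax,p0,e,k,rms=fitpin(cloud(p,T))
print(np.degrees(np.arctan2(ax[1],ax[0])),p0,e,k,rms,"hole",p0+ax*(e[1]+17))
# predicted upper/lower mouths of hole, for either lean
H=np.array([558.5,-22,110]);yaw=np.radians(75);xs=np.array([np.sin(yaw),-np.cos(yaw),0])
for sg in(-1,1): print(sg,proj(H+13*(sg*np.sin(.611)*xs+np.array([0,0,np.cos(.611)])),p,T))
a=p["color"][130:230,210:310];cv2.imwrite("pics/w2.png",cv2.resize(a,(600,600),interpolation=2))
c=cloud(p,T);q=c.reshape(-1,3);m=(abs(q[:,0]-450)<60)&(abs(q[:,1]+225)<60)
for lo,hi in((78,87),(110,124)):
    Q=q[m&(q[:,2]>lo)&(q[:,2]<hi)]
    if len(Q)>20:print(len(Q),np.median(Q[:,2]),cv2.minAreaRect(Q[:,:2].astype(np.float32)))
```

```text
[545.0320261  -19.45616902 246.26244603] [544.52218776 -17.47135289 246.09228588] 3.36622815057229
75.33331958826008 [559.13872372 -20.         109.1649009 ] [-19.48058478 -18.96323658 -18.52086197 -16.8652809 ] 1068 1.760082282509208 hole [558.64164125 -21.89926483 109.1649009 ]
-1 [[250.81729229 179.28116591]]
1 [[253.60508283 194.470995  ]]
2993 81.15490386690146 ((466.9530334472656, -221.54257202148438), (79.0216293334961, 60.38832092285156), 47.02010726928711)
554 116.18674867198436 ((452.18243408203125, -232.30274963378906), (13.841572761535645, 35.31394958496094), 51.865638732910156)
```

View pics/w2.png

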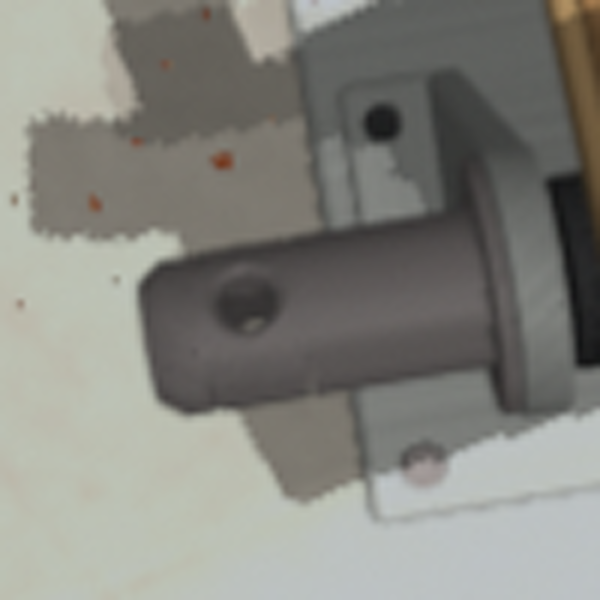

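The close-up confirms the hole mouth at pixel (251,180). I predicted (250.8,179.3) for a lean towards the robot. The hole is at about (558.7,-22,110) with the pin's y at 75°. The rack's y is at 47° and the grip centre at (451,-232.8). Next I'll plan the approach.

```bash
cat > plan.py <<'E'
from h import *
def plan(T0,pos,R,n,grip=1):
    R0=T0[:3,:3];rv=Rn.from_matrix(R0.T@R).as_rotvec(degrees=True);d=np.array(pos)-T0[:3,3]
    Rc=R0;tot=0
    for i in range(n):
        l=Rc.T@d/n;print(np.r_[grip,l.round(1),(rv/n/5).round(2)].tolist())
        Rc=Rc@Rn.from_rotvec(rv/n,degrees=True).as_matrix()
    print("step",np.linalg.norm(d)/n,"deg",np.linalg.norm(rv)/n)
E
python3 - <<'E'
from bench import r
from plan import *
s=r.sense();print(s["tool_pos"],s["tcp_rot"],abs(s["qd"]).max())
plan(pose(s),[451,-232.8,150],rot([180,0,137]),7)
E
```

```text
[544.52218776 -17.47135289 246.09228588] [-1.79981819e+02 -4.01231318e-02  1.54794766e+02] 2.5486541097885524
[1.0, -1.0, -33.5, 13.7, -0.0, -0.0, 0.51]
[1.0, -2.5, -33.4, 13.7, -0.0, -0.0, 0.51]
[1.0, -4.0, -33.3, 13.7, -0.0, -0.0, 0.51]
[1.0, -5.5, -33.1, 13.7, -0.0, -0.0, 0.51]
[1.0, -6.9, -32.8, 13.7, -0.0, -0.0, 0.51]
[1.0, -8.4, -32.5, 13.7, -0.0, -0.0, 0.51]
[1.0, -9.8, -32.1, 13.7, -0.0, -0.0, 0.51]
step 36.23803202123319 deg 2.542118089976824
```

apply_moves(steps=[[1,-1,-33.5,13.7,0,0,0.5],[1,-2.5,-33.5,13.7,0,0,0.5],[1,-4,-33.5,13.7,0,0,0.5],[1,-5.5,-33,13.7,0,0,0.5],[1,-7,-33,13.7,0,0,0.5],[1,-8.5,-32.5,13.7,0,0,0.5],[1,-10,-32,13.7,0,0,0.5],[1,0,0,0,0,0,0]])

```text
time: 2.7
tool_pos: [449.7, -233.2, 148.1]
tcp_rot: [-179.9, -0.2, 137.3]
ft_force: [-0.8, 1.4, -0.2]
finger_gap: 85.0
grip_force: 0.0
```

apply_moves(steps=[[0.4,0,0,0,0,0,0],[0.4,0,0,0,0,0,0],[0.4,0,0,0,0,0,0],[0.4,0,0,0,0,0,0],[0.4,0,0,0,0,0,0],[0.4,0,0,0,0,0,0],[0.4,0,0,0,0,0,0],[0.4,0,0,0,0,0,0]])

```text
time: 3.5
tool_pos: [452.3, -232.1, 150.6]
tcp_rot: [-180.0, -0.0, 137.5]
ft_force: [0.2, 0.0, 0.5]
finger_gap: 59.7
grip_force: 0.0
```

Run:
```python
from bench import r
from plan import *
s=r.sense();p=r.snapshot("wrist");pickle.dump((s,p),open("w4.pkl","wb"))
print(s["time"],s["tool_pos"],s["tcp_rot"],abs(s["qd"]).max(),s["finger_gap"])
T=cam(p,s);q=cloud(p,T).reshape(-1,3);m=(abs(q[:,0]-455)<60)&(abs(q[:,1]+225)<60)
for lo,hi in((78,87),(110,124)):
    Q=q[m&(q[:,2]>lo)&(q[:,2]<hi)]
    print(len(Q),np.median(Q[:,2]),cv2.minAreaRect(Q[:,:2].astype(np.float32)))
im=p["color"].copy()
y=np.array([np.cos(np.radians(47)),np.sin(np.radians(47)),0]);x=np.array([y[1],-y[0],0])
C=np.array([451,-232.8,118]);
for a,b in((-18,-7),(18,-7),(18,7),(-18,7)):
    u=proj(C+a*x+b*y,p,T)[0];cv2.circle(im,tuple(int(k) for k in u.round()),2,(0,255,0),-1)
cv2.imwrite("pics/w4.png",im)
```

```text
3.5 [ 452.28068357 -232.13486563  150.57666356] [-1.79999232e+02 -2.81671311e-03  1.37473404e+02] 0.14654451236215482 59.693608909170955
5981 81.21737971912341 ((467.0128479003906, -221.00192260742188), (78.41986846923828, 60.095733642578125), 47.50080490112305)
1126 116.57693029180147 ((450.8479919433594, -233.51243591308594), (15.371111869812012, 35.37790298461914), 48.05728530883789)
```

View pics/w4.png

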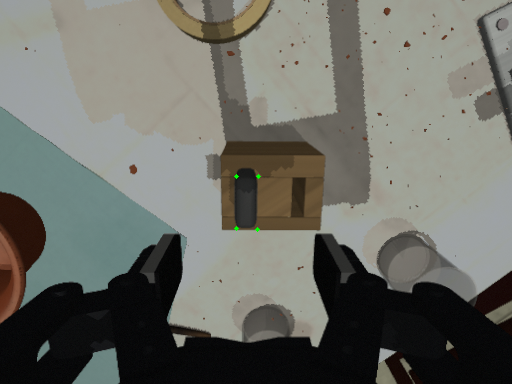

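The overlay matches the grip: it lies at columns 235–257, centred between the fingers, with the empty slot on the right at column 299. Now I'll descend and pinch.

apply_moves(steps=[[0.4,0.3,-1.5,12,0,0,0],[0.4,0,0,14,0,0,0],[0.4,0,0,14,0,0,0],[0.4,0,0,12,0,0,0],[0.4,0,0,8,0,0,0],[0.4,0,0,3.5,0,0,0],[-1,0,0,0,0,0,0],[-1,0,0,0,0,0,0]], squeeze=80)

```text
time: 4.35
tool_pos: [451.4, -233.2, 87.6]
tcp_rot: [180.0, 0.0, 137.5]
ft_force: [0.2, 0.2, -0.6]
finger_gap: 31.9
grip_force: 0.0
```

apply_moves(steps=[[-1,0,0,0,0,0,0],[-1,0,0,0,0,0,0],[-1,0,0,0,0,0,0],[-1,0,0,0,0,0,0],[-1,0,0,0,0,0,0],[-1,0,0,0,0,0,0],[-1,0,0,0,0,0,0],[-1,0,0,0,0,0,0]])

```text
time: 5.15
tool_pos: [451.0, -233.0, 87.1]
tcp_rot: [-180.0, -0.0, 137.5]
ft_force: [0.8, -0.0, 0.2]
finger_gap: 0.1
grip_force: 0.0
```

The fingers shut on nothing (gap 0.1 mm), so I need to look.

Run:
```python
from bench import r
from plan import *
s=r.sense();p=r.snapshot("wrist");pickle.dump((s,p),open("w5.pkl","wb"))
q=r.snapshot("scene");t=r.snapshot("top")
print(s["finger_gap"],s["tool_pos"])
a=p["color"][150:384,120:400];b=q["color"][150:330,200:400]
pickle.dump((q,t),open("st5.pkl","wb"))
cv2.imwrite("pics/w5.png",np.hstack([cv2.resize(a,(400,400),interpolation=2),cv2.resize(b,(400,400),interpolation=2)]))
```

```text
0.05966925995065263 [ 451.02312295 -233.04214452   87.06728706]
```

View pics/w5.png

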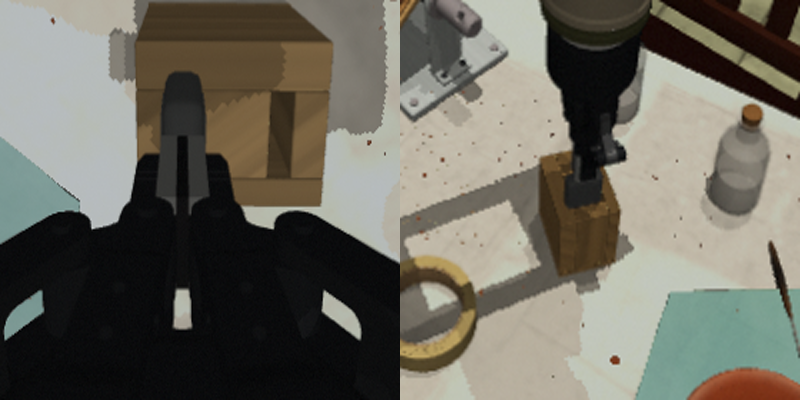

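The wrist crop shows the grip at columns 163–205, with two light finger faces and a thin dark gap in front of it. I'll check the depth to see what lies where.

Run:
```python
from h import *
s,p=pickle.load(open("w5.pkl","rb"));T=pose(s)
c=cloud(p,p["hand_eye"]);T4=c  # tool coordinates
for v in(195,205,215,225,235,245,255,265,280): print(v,[tuple(c[v,u].round().astype(int).tolist()) for u in(236,241,246,249,254,258,262)])
s4,p4=pickle.load(open("w4.pkl","rb"));c4=cloud(p4,p4["hand_eye"])
print("open");[print(v,[tuple(c4[v,u].round().astype(int).tolist()) for u in(150,160,170,320,330,345)]) for v in(240,250,265,280,300)]
print(r"force",s["ft_force"],s["grip_force"])
w=cloud(p,cam(p,s)).reshape(-1,3);Q=w[(abs(w[:,2]-81)<3)&(abs(w[:,0]-465)<60)&(abs(w[:,1]+220)<60)];print(np.median(Q[:,2]),cv2.minAreaRect(Q[:,:2].astype(np.float32)))
```

```text
195 [(13, -7, 7), (17, -4, -5), (17, -2, -6), (17, 0, -5), (17, 3, -5), (16, 5, -1), (14, 7, 5)]
205 [(15, -6, -17), (17, -4, -22), (17, -1, -23), (17, 0, -24), (17, 2, -23), (16, 4, -21), (12, 7, -8)]
215 [(14, -6, -29), (14, -4, -30), (15, -1, -30), (15, 0, -30), (14, 2, -30), (14, 4, -29), (14, 6, -27)]
225 [(9, -6, -28), (9, -4, -29), (10, -1, -30), (10, 0, -31), (10, 2, -30), (9, 4, -30), (8, 6, -26)]
235 [(10, -6, -44), (10, -4, -44), (10, -1, -43), (10, 0, -44), (11, 2, -44), (10, 4, -43), (10, 5, -43)]
245 [(10, -5, -54), (10, -3, -54), (10, -1, -53), (10, 0, -54), (10, 2, -53), (10, 3, -53), (11, 5, -54)]
255 [(10, -5, -62), (10, -3, -62), (10, -1, -62), (10, 0, -62), (11, 2, -63), (10, 3, -62), (10, 5, -62)]
265 [(10, -5, -69), (10, -3, -70), (10, -1, -70), (10, 0, -70), (10, 1, -70), (11, 3, -71), (10, 4, -70)]
280 [(11, -4, -81), (9, -3, -78), (4, -1, -70), (4, 0, -68), (9, 1, -78), (11, 2, -81), (11, 4, -82)]
open
240 [(-78, -104, 149), (10, -37, -48), (11, -32, -49), (10, 29, -48), (10, 33, -49), (-78, 103, 150)]
250 [(6, -41, -50), (10, -35, -58), (10, -31, -57), (5, 30, -48), (10, 31, -58), (6, 40, -49)]
265 [(10, -35, -70), (9, -32, -68), (4, -31, -59), (0, 29, -50), (9, 29, -67), (66, -1, -175)]
280 [(7, -34, -75), (7, -31, -74), (-1, -31, -60), (-5, 29, -55), (4, 29, -69), (7, 32, -75)]
300 [(16, -26, -99), (-1, -31, -74), (-9, -31, -61), (-152, 81, 151), (-4, 29, -70), (16, 24, -100)]
force [ 0.75594963 -0.01680986  0.21582036] 0.0
81.23767202740717 ((466.9324951171875, -221.58067321777344), (77.87547302246094, 60.80826187133789), 47.24671936035156)
```

Run:
```python
from h import *
s,p=pickle.load(open("w5.pkl","rb"));c=cloud(p,p["hand_eye"])
for v in range(225,238): print(v,[tuple(c[v,u].round(1).tolist()) for u in(238,243,254,259)],p["color"][v,243])
s4,p4=pickle.load(open("w4.pkl","rb"));c4=cloud(p4,p4["hand_eye"])
for v in range(231,242): print(v,[tuple(c4[v,u].round().tolist()) for u in(165,168,172,321,325,330)])
q,t=pickle.load(open("st5.pkl","rb"))
w=cloud(q,q["T"]);m=(abs(w[...,0]-451)<14)&(abs(w[...,1]+233)<14)&(w[...,2]>84)
R=pose(s);X=(w[m]-R[:3,3])@R[:3,:3]
h=np.histogram(X[:,2],bins=range(-80,10,4));print(list(zip(h[1],h[0])))
for z in range(-60,0,4):
    k=abs(X[:,2]-z)<2
    if k.sum():print(z,X[k].min(0).round(1)[:2],X[k].max(0).round(1)[:2])
```

```text
225 [(9.4, -5.2, -29.6), (9.8, -2.9, -30.5), (9.7, 2.2, -30.2), (9.5, 4.6, -29.7)] [46 47 46]
226 [(9.1, -5.2, -29.9), (9.5, -2.8, -30.9), (9.2, 2.3, -30.2), (8.7, 4.6, -29.0)] [45 46 45]
227 [(8.7, -5.2, -30.2), (8.4, -2.9, -29.5), (8.1, 2.3, -28.8), (8.3, 4.6, -29.2)] [46 47 46]
228 [(7.8, -5.2, -29.2), (7.9, -2.9, -29.5), (8.2, 2.3, -30.2), (7.5, 4.6, -28.5)] [45 46 45]
229 [(10.5, -5.0, -37.2), (10.4, -2.8, -36.8), (10.0, 2.1, -35.9), (10.4, 4.3, -36.9)] [47 48 48]
230 [(10.7, -4.9, -38.8), (10.0, -2.8, -37.1), (10.1, 2.1, -37.4), (10.0, 4.3, -37.0)] [47 49 48]
231 [(10.6, -4.9, -39.6), (10.6, -2.7, -39.6), (10.2, 2.1, -38.6), (10.6, 4.2, -39.7)] [45 47 47]
232 [(9.9, -4.9, -39.1), (10.3, -2.7, -40.0), (10.7, 2.0, -40.9), (10.7, 4.2, -40.9)] [45 48 47]
233 [(10.7, -4.9, -42.2), (10.5, -2.7, -41.6), (10.5, 2.0, -41.8), (10.4, 4.2, -41.5)] [48 49 49]
234 [(10.2, -4.9, -42.0), (10.5, -2.7, -42.9), (10.7, 2.0, -43.2), (10.1, 4.2, -41.9)] [47 49 49]
235 [(10.8, -4.8, -44.6), (10.3, -2.7, -43.5), (10.5, 2.0, -43.9), (10.5, 4.1, -43.9)] [45 47 47]
236 [(10.2, -4.8, -44.3), (10.4, -2.7, 
[... 2053 characters left out ...]
, np.int64(27)), (np.int64(-24), np.int64(14)), (np.int64(-20), np.int64(20)), (np.int64(-16), np.int64(19)), (np.int64(-12), np.int64(19)), (np.int64(-8), np.int64(18)), (np.int64(-4), np.int64(14)), (np.int64(0), np.int64(8)), (np.int64(4), np.int64(0))]
-60 [ 8.5 -7.3] [12.5  1. ]
-56 [ -2.2 -13.4] [12.2  2. ]
-52 [ -4.6 -14.4] [12.4  0.5]
-48 [ -4.6 -13.1] [12.4  8. ]
-44 [ -9.4 -14. ] [12.5  5.4]
-40 [ -9.1 -12.2] [12.3  7. ]
-36 [-9.4 -6.4] [ 9.6 -5.3]
-32 [-15.9  -6.5] [17.3  5.6]
-28 [-15.3  -7.5] [17.4  3.8]
-24 [-14.5  -8.2] [18.9  0.9]
-20 [-12.5  -7.9] [19.   0.2]
-16 [-10.5  -7.9] [13.  -5.9]
-12 [-15.7  -8.3] [11.2 -3.9]
-8 [-12.8  -8.2] [18.6  0.3]
-4 [-13.4  -7.9] [18.6 -0.3]
```

The depth data from the wrist and scene cameras agree: the shut fingertips sit about 36 mm short of the reported TCP. They closed in the air just above the grip. So I correct for it: the real grasp point is at −55 mm along the reported tool z, and I need 36 mm more depth. I'll reopen, descend and pinch.

apply_moves(steps=[[0,0,0,0,0,0,0],[0,0,0,0,0,0,0],[0,0,0,0,0,0,0],[0,0,0,0,0,0,0],[0,0,0,0,0,0,0],[0,0,0,0,0,0,0],[0,0,0,5,0,0,0],[0,0,0,8,0,0,0]])

```text
time: 6.1
tool_pos: [451.5, -233.3, 74.2]
tcp_rot: [180.0, 0.1, 137.5]
ft_force: [-0.0, 0.0, 0.2]
finger_gap: 42.8
grip_force: 0.0
```

apply_moves(steps=[[0,0,0,8,0,0,0],[0,0,0,8,0,0,0],[0,0,0,6,0,0,0],[0,0,0,1,0,0,0],[-1,0,0,0,0,0,0],[-1,0,0,0,0,0,0],[-1,0,0,0,0,0,0],[-1,0,0,0,0,0,0]])

```text
time: 6.9
tool_pos: [451.4, -233.3, 51.6]
tcp_rot: [180.0, 0.1, 137.5]
ft_force: [0.4, -0.1, 2.0]
finger_gap: 13.0
grip_force: 77.9
```

apply_moves(steps=[[-1,0,0,0,0,0,0],[-1,0,0,0,0,0,0],[-1,0,0,0,0,0,0],[-1,0,0,0,0,0,0],[-1,0,0,0,0,0,0],[-1,0,0,0,0,0,0],[-1,0,0,-2,0,0,0],[-1,0,0,-6,0,0,0]], squeeze=100)

```text
time: 7.7
tool_pos: [450.0, -232.4, 58.1]
tcp_rot: [-180.0, -0.1, 137.5]
ft_force: [-0.4, 0.0, -0.3]
finger_gap: 12.8
grip_force: 97.3
```

Gripped at 12.8 mm with 97 N. Now I'll lift it out.

apply_moves(steps=[[-1,0,0,-10,0,0,0],[-1,0,0,-18,0,0,0],[-1,0,0,-20,0,0,0],[-1,0,0,-20,0,0,0],[-1,0,0,-20,0,0,0],[-1,0,0,-20,0,0,0],[-1,0,0,-10,0,0,0],[-1,0,0,0,0,0,0]])

```text
time: 8.5
tool_pos: [452.1, -233.7, 179.2]
tcp_rot: [180.0, 0.2, 137.5]
ft_force: [0.8, 0.1, -1.6]
finger_gap: 12.7
grip_force: 97.3
```

Run:
```python
from bench import r
from plan import *
s=r.sense();print(s["tool_pos"],s["tcp_rot"],s["finger_gap"])
a=np.radians(75.3);t=np.radians(35)
y=np.array([np.cos(a),np.sin(a),0]);xs=np.array([np.sin(a),-np.cos(a),0])
z=-np.sin(t)*xs+np.array([0,0,np.cos(t)]);x=np.cross(y,z)
R=np.c_[-x,y,-z];H=np.array([558.7,-22,110])
np.savez("pin.npz",H=H,R=np.c_[x,y,z])
P=H+3*x+69.5*z;print(P,Rn.from_matrix(R).as_euler("xyz",degrees=True))
plan(pose(s),P,R,13,-1)
```

```text
[ 452.06323404 -233.68965641  179.23093162] [179.96718024   0.2001493  137.47507215] 12.746611144095954
[522.51827972 -12.50790338 168.65179639] [180.   35.  165.3]
[-1.0, 7.5, 16.2, 0.8, -0.13, -0.52, -0.41]
[-1.0, 7.0, 16.5, 0.7, -0.13, -0.52, -0.41]
[-1.0, 6.4, 16.7, 0.5, -0.13, -0.52, -0.41]
[-1.0, 5.8, 16.9, 0.4, -0.13, -0.52, -0.41]
[-1.0, 5.2, 17.1, 0.4, -0.13, -0.52, -0.41]
[-1.0, 4.6, 17.3, 0.4, -0.13, -0.52, -0.41]
[-1.0, 4.0, 17.4, 0.4, -0.13, -0.52, -0.41]
[-1.0, 3.4, 17.6, 0.4, -0.13, -0.52, -0.41]
[-1.0, 2.8, 17.7, 0.5, -0.13, -0.52, -0.41]
[-1.0, 2.1, 17.7, 0.5, -0.13, -0.52, -0.41]
[-1.0, 1.5, 17.8, 0.7, -0.13, -0.52, -0.41]
[-1.0, 0.9, 17.8, 0.8, -0.13, -0.52, -0.41]
[-1.0, 0.3, 17.8, 1.0, -0.13, -0.52, -0.41]
step 17.87484421909246 deg 3.4060991902180655
```

apply_moves(steps=[[-1,7.5,16.2,0.8,-0.13,-0.52,-0.41],[-1,7,16.5,0.7,-0.13,-0.52,-0.41],[-1,6.4,16.7,0.5,-0.13,-0.52,-0.41],[-1,5.8,16.9,0.4,-0.13,-0.52,-0.41],[-1,5.2,17.1,0.4,-0.13,-0.52,-0.41],[-1,4.6,17.3,0.4,-0.13,-0.52,-0.41],[-1,4,17.4,0.4,-0.13,-0.52,-0.41],[-1,3.4,17.6,0.4,-0.13,-0.52,-0.41]])

```text
time: 9.3
tool_pos: [494.0, -95.9, 169.2]
tcp_rot: [177.8, 21.3, 153.7]
ft_force: [0.4, 0.6, 0.0]
finger_gap: 12.9
grip_force: 97.3
```

apply_moves(steps=[[-1,2.8,17.7,0.5,-0.13,-0.52,-0.41],[-1,2.1,17.7,0.5,-0.13,-0.52,-0.41],[-1,1.5,17.8,0.7,-0.13,-0.52,-0.41],[-1,0.9,17.8,0.8,-0.13,-0.52,-0.41],[-1,0.3,17.8,1,-0.13,-0.52,-0.41],[-1,0,0,0,0,0,0],[-1,0,0,0,0,0,0],[-1,0,0,0,0,0,0]])

```text
time: 10.1
tool_pos: [521.8, -12.5, 166.7]
tcp_rot: [179.8, 34.5, 164.9]
ft_force: [0.5, -0.4, -0.9]
finger_gap: 12.8
grip_force: 97.5
```

Run:
```python
from bench import r
from plan import *
from pin import fitpin
s=r.sense();p=r.snapshot("wrist");q=r.snapshot("scene");pickle.dump((s,p,q),open("w6.pkl","wb"))
print(s["time"],s["tool_pos"],s["tcp_rot"],s["joint_pos"].round(),abs(s["qd"]).max())
T=cam(p,s);k=np.load("pin.npz");H,R=k["H"],k["R"]
c=cloud(p,T)
try:
  for fr in(0,1):
    ax,p0,e,n,rms=fitpin(c,free=fr);print(np.degrees(np.arctan2(ax[1],ax[0])),p0,e,n,rms,"hole",p0+ax*(e[1]+17))
except Exception as e:print(e)
Tp=pose(s);C=lambda v:Tp[:3,3]+Tp[:3,:3]@(np.array([3,0,-41.5])+np.array([-v[0],v[1],-v[2]])*1)
# clip frame in tool: origin at tool (3,0,41.5), axes -x,y,-z
C=lambda v:Tp[:3,3]+Tp[:3,:3]@np.array([3-v[0],v[1],41.5-v[2]])
print("mouth",proj(H+13*R[:,2],p,T),proj(H+13*R[:,2],q,q["T"]),"tip",proj(C((0,0,0)),p,T),proj(C((0,0,0)),q,q["T"]),"leg40",proj(C((0,0,40)),p,T),"bowend",proj(C((18.5,0,12.5)),p,T))
a=p["color"][120:300,160:340]
b=q["color"][90:190,170:270]
cv2.imwrite("pics/w6.png",np.hstack([cv2.resize(a,(400,400),interpolation=2),cv2.resize(b,(400,400),interpolation=2)]))
```

```text
10.1 [521.8339674  -12.46126938 166.70071729] [179.80903226  34.4575146  164.85407824] [ -1. -41. 135. -10.  53. -73.] 0.5134023811328071
75.07433399957768 [559.08496435 -20.         108.99907644] [-19.7751307  -19.44120179 -18.90255987 -17.47781281] 1623 1.4115278661838033 hole [558.45619459 -22.35883759 108.99907644]
75.07596192441812 [559.07855191 -20.         108.97674544] [-19.77340189 -19.43931612 -18.90066414 -17.47595043] 1623 1.3880811723246678 hole [558.45033481 -22.35703339 108.97674544]
mouth [[249.1763901  194.07604197]] [[230.08683946 156.53280145]] tip [[249.02677683 196.63152935]] [[226.45538545 155.1184891 ]] leg40 [[249.40331781 216.96416709]] bowend [[249.10163396 229.09066959]]
```

View pics/w6.png

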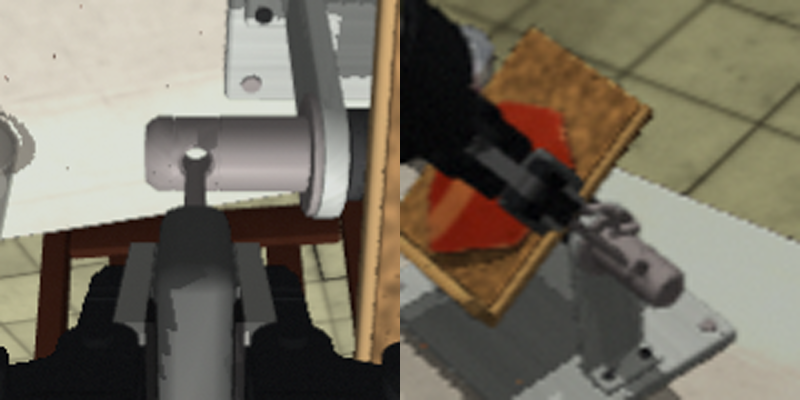

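The wrist view shows the leg at column about 196 in the crop, lined up with the hole at (197,153). In y they match to under 1 mm. I'll read the pixel values for the other axis.

Run:
```python
from h import *
s,p,q=pickle.load(open("w6.pkl","rb"))
g=cv2.cvtColor(p["color"],cv2.COLOR_BGR2GRAY)
print("     ",*range(238,262))
for v in range(172,212):print(v,*[f"{k:3d}" for k in g[v,238:262]])
c=cloud(p,p["hand_eye"])
print("depth tool coords of leg/hole col 248");[print(v,c[v,247].round(1),c[v,249].round(1)) for v in range(182,216,2)]
```

```text
238 239 240 241 242 243 244 245 246 247 248 249 250 251 252 253 254 255 256 257 258 259 260 261
172 170 144 144 145 144 144 145 143 144 144 144 144 144 144 144 145 144 145 144 149 149 118 120 120
173 115  72  71  70  70  70  70  68  69  70  68  69  70  70  70  71  71  72  71  76  81  65  71  71
174  84  73  72  71  70  70  70  70  71  70  70  69  71  71  71  71  72  73  72  72  71  67  74  75
175  74  75  73  73  73  72  73  73  72  73  73  73  74  73  74  74  75  75  75  75  73  71  77  77
176  81  78  78  76  75  75  76  76  77  75  77  78  77  77  77  78  78  78  79  79  77  75  79  79
177  87  81  82  81  80  80  81  81  81  82  81  80  80  81  81  82  81  81  80  80  79  75  81  82
178  90  85  87  86  86  88  88  88  88  88  85  82  83  84  83  83  82  82  81  81  83  80  86  86
179  94  89  93  94  93  93  94  94  94  94  91  84  85  85  83  83  82  82  82  84  90  88  92  91
180  97  93  98 100 100 100 100 100 100 100  97  87  85  85  84  83  85  84  84  87  95  94  98  96
181 101  98 102 105 106 106 105 105 106 107 102  87  86  86  84  85  86  85  86  90 101 101 102 103
182 
[... 3012 characters left out ...]
s of leg/hole col 248
182 [ 8.7 -1.4 59.4] [ 8.9  0.1 58.6]
184 [ 7.6 -1.4 58. ] [  67.4   -1.2 -174.7]
186 [ 5.7 -1.4 59.3] [-39.    1.  229.2]
188 [-42.3  -1.5 231.6] [-42.4   1.  232.1]
190 [-45.7  -1.5 234.7] [-46.1   1.  236. ]
192 [-3.6 -1.4 76.3] [-2.8  0.2 73.7]
194 [ 6.5 -1.4 35.8] [ 6.3 -0.  36.5]
196 [ 6.4 -1.4 31.4] [ 6.2 -0.1 32.1]
198 [ 6.3 -1.4 27.2] [ 6.2 -0.1 27.7]
200 [ 6.7 -1.4 21.7] [ 6.3 -0.1 23.1]
202 [ 6.2 -1.4 19.2] [ 6.2 -0.1 19.3]
204 [ 6.2 -1.4 15.4] [ 6.1 -0.2 15.5]
206 [ 6.5 -1.4 10.6] [ 6.4 -0.2 10.7]
208 [ 6.1 -1.4  8. ] [ 6.4 -0.2  7.3]
210 [ 6.1 -1.3  4.4] [ 6.  -0.2  4.9]
212 [ 18.3  -1.3 -33.8] [ 18.   -0.4 -33. ]
214 [ 17.9  -1.3 -35.5] [ 18.3  -0.4 -36.5]
```

Run:
```python
from pin import *
s,p,q=pickle.load(open("w6.pkl","rb"));T=cam(p,s);Tp=pose(s)
ax,p0,e,n,rms=fitpin(cloud(p,T),free=True)
h=p0+ax*(e[1]+17)
ht=Tp[:3,:3].T@(h-Tp[:3,3]);print("hole in tool",ht,"axis in tool",Tp[:3,:3].T@ax)
k=np.load("pin.npz");print("hole axis in tool",Tp[:3,:3].T@k["R"][:,2], "H in tool",Tp[:3,:3].T@(k["H"]-Tp[:3,3]))
# mouth from pixel, on plane tool z = ht_z-12.8
for uv in((248.4,190.9),(248.4,191.5),(248.4,192.5)):
    nn=cv2.undistortPoints(np.array([[uv]]),p["mtx"],p["dist"]).ravel();d=p["hand_eye"][:3,:3]@[*nn,1];o=p["hand_eye"][:3,3]
    for zz in(ht[2]-12.8,ht[2]-11.5): print(uv,(o+d*(zz-o[2])/d[2]).round(2))
```

```text
hole in tool [ 1.38491223 -0.21512677 69.05633333] axis in tool [0.00319313 0.99999425 0.0011419 ]
hole axis in tool [ 0.00945369 -0.00113114 -0.99995467] H in tool [ 0.68416819  0.19726793 68.29755546]
(248.4, 190.9) [ 2.91 -0.37 56.26]
(248.4, 190.9) [ 2.55 -0.37 57.56]
(248.4, 191.5) [ 2.46 -0.37 56.26]
(248.4, 191.5) [ 2.1  -0.37 57.56]
(248.4, 192.5) [ 1.71 -0.37 56.26]
(248.4, 192.5) [ 1.34 -0.37 57.56]
```

Relative to the leg, the hole is about −1.2 mm in tool x and +0.7 mm in tool y. The pin centre is 65.5 mm of advance away. I'll correct that and enter.

apply_moves(steps=[[-1,-1.2,0.7,0,0,0,0],[-1,0,0,3,0,0,0],[-1,0,0,4,0,0,0],[-1,0,0,4,0,0,0],[-1,0,0,3,0,0,0],[-1,0,0,3,0,0,0],[-1,0,0,3,0,0,0],[-1,0,0,2,0,0,0]])

```text
time: 11.0
tool_pos: [535.2, -14.7, 149.0]
tcp_rot: [179.8, 34.5, 164.9]
ft_force: [-0.3, 0.6, -0.5]
finger_gap: 12.7
grip_force: 97.5
```

Run:
```python
from bench import r
from h import *
s=r.sense();T=pose(s);k=np.load("pin.npz")
print(s["time"],s["tool_pos"],s["tcp_rot"],"F tool",T[:3,:3].T@s["ft_force"],"M",T[:3,:3].T@s["wrist_torque"],k["R"].T@(s["tool_pos"]-k["H"]))
p=r.snapshot("wrist");pickle.dump((s,p),open("w7.pkl","wb"))
g=cv2.cvtColor(p["color"],cv2.COLOR_BGR2GRAY)
for v in range(176,208,1):print(v,*[f"{k:3d}" for k in g[v,236:262]])
```

```text
11.0 [535.15619698 -14.67271877 148.98852053] [179.80900477  34.49573197 164.91322574] F tool [0.67196022 0.45659567 0.1319425 ] M [ 0.00198282  0.33746617 -0.01500467] [ 2.1851198   1.11301578 46.06615776]
176 223 223 223 224 224 223 224 223 224 223 224 224 219 196 205 223 223 223 224 224 224 224 223 224 224 223
177 160 160 160 160 160 160 156 156 155 156 156 156 157 159 160 160 160 160 160 160 165 173 154 145 145 145
178  87  87  86  86  86  84  81  81  81  82  81  80  82  86  85  85  85  86  86  86  91  99  76  70  69  69
179  73  73  72  71  72  71  70  71  70  71  71  70  72  72  72  71  72  73  73  72  74  72  67  73  74  73
180  74  74  72  72  72  72  72  71  71  72  72  72  73  72  72  73  73  74  74  74  74  73  71  78  77  77
181  77  76  76  74  74  73  74  75  74  75  75  74  75  74  75  76  76  76  77  78  77  74  72  79  79  78
182  80  80  78  77  77  77  78  79  79  78  78  78  79  79  79  79  80  80  79  79  79  76  72  79  79  80
183  83  84  83  81  81  83  84  82  82  83  82  81  81  81  83  82  82  82  81  83  80  78  74  83  82  83
184  86  88  87  88  87  87  
[... 1862 characters left out ...]
  64  62  59  60  72  95 112 117 153 167 172 171 171
202 171 146 120 112  76  61  63  61  64  65  66  65  65  64  62  61  63  78 101 138 161 169 177 178 177 178
203 181 165 122 115  84  61  61  61  64  65  65  65  65  63  62  61  68  83 102 152 181 176 188 184 183 184
204 187 182 140 119 102  77  62  61  63  65  65  65  64  64  62  62  68  83  96 140 185 180 191 191 191 190
205 186 187 160 115 100 104  83  61  63  65  65  64  65  64  62  60  78 116 139 172 187 183 188 190 191 191
206 176 161 170 137 111 117 104  63  64  65  65  65  65  63  62  60  85 143 172 183 184 180 182 186 185 185
207 172 166 173 163 143 123  95  65  64  65  66  65  65  64  61  61  98 165 174 170 177 175 176 179 180 179
```

The leg is in the hole with no force. I'll advance until just before the bow meets the pin.

apply_moves(steps=[[-1,0,0,2,0,0,0],[-1,0,0,4,0,0,0],[-1,0,0,4,0,0,0],[-1,0,0,4,0,0,0],[-1,0,0,4,0,0,0],[-1,0,0,4,0,0,0],[-1,0,0,2,0,0,0],[-1,0,0,0,0,0,0]])

```text
time: 11.85
tool_pos: [549.3, -18.3, 130.5]
tcp_rot: [179.8, 34.6, 164.9]
ft_force: [5.0, -1.0, 0.6]
finger_gap: 12.7
grip_force: 97.3
```

```bash
cat > st.py <<'E'
from bench import r
from h import *
s=r.sense();T=pose(s);k=np.load("pin.npz")
print(s["time"],s["finger_gap"],s["tcp_rot"],"F tool",(T[:3,:3].T@s["ft_force"]).round(2),"M",(T[:3,:3].T@s["wrist_torque"]).round(2),"pos in pin",(k["R"].T@(s["tool_pos"]-k["H"])).round(2))
E
python3 st.py
```

```text
11.85 12.700975578909658 [179.77798608  34.63945158 164.8934188 ] F tool [-4.58  0.34  2.38] M [ 0.04 -0.71 -0.01] pos in pin [ 3.54  1.19 22.54]
```

The 5 N sideways force means the bow is starting to ride over the pin. I'll push it home, about 19 mm.

apply_moves(steps=[[-1,0,0,2,0,0,0],[-1,0,0,3,0,0,0],[-1,0,0,3,0,0,0],[-1,0,0,3,0,0,0],[-1,0,0,3,0,0,0],[-1,0,0,3,0,0,0],[-1,0,0,2,0,0,0],[-1,0,0,0,0,0,0]])

```text
time: 12.65
tool_pos: [558.6, -20.9, 113.5]
tcp_rot: [179.8, 34.5, 164.9]
ft_force: [3.8, -1.7, 2.6]
finger_gap: 12.6
grip_force: 97.9
```

```bash
python3 st.py
python3 - <<'E'
from bench import r
from h import *
s=r.sense();p=r.snapshot("wrist");q=r.snapshot("scene");pickle.dump((s,p,q),open("w8.pkl","wb"))
a=p["color"][120:300,160:340];b=q["color"][90:190,170:270]
cv2.imwrite("pics/w8.png",np.hstack([cv2.resize(a,(400,400),interpolation=2),cv2.resize(b,(400,400),interpolation=2)]))
E
```

```text
12.65 12.596448138678054 [179.80950298  34.47902361 164.90470486] F tool [-4.84 -0.65  0.15] M [ 0.02 -0.42  0.07] pos in pin [1.71 1.04 3.09]
```

View pics/w8.png

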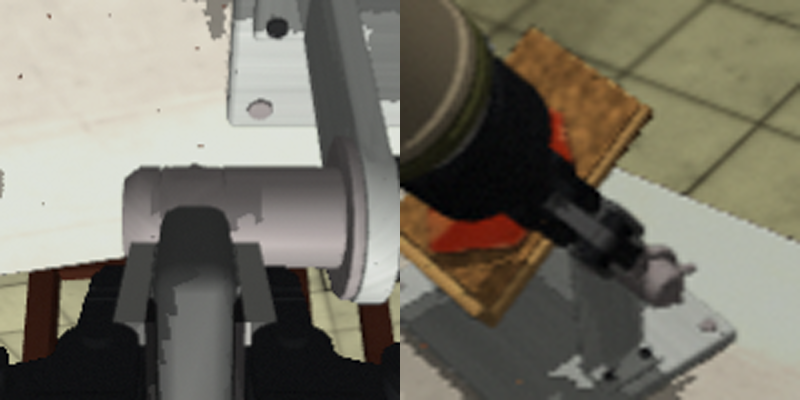

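The clip has snapped in: the grip sits just over the pin, the leg tip emerges below at (690,268) in the scene crop, and the axial force is back to about 0. I'll relax the side load, open and back off.

apply_moves(steps=[[-1,-0.8,0,0,0,0,0],[-1,0,0,0,0,0,0],[-0.4,0,0,0,0,0,0],[-0.4,0,0,0,0,0,0],[-0.4,0,0,0,0,0,0],[-0.4,0,0,0,0,0,0],[-0.4,0,0,0,0,0,0],[-0.4,0,0,0,0,0,0]])

```text
time: 13.55
tool_pos: [559.3, -21.1, 114.3]
tcp_rot: [179.8, 34.5, 164.9]
ft_force: [1.0, -0.6, -0.0]
finger_gap: 25.4
grip_force: 0.0
```

```bash
python3 st.py
```

```text
13.55 25.4419671716151 [179.80107749  34.50798363 164.90027433] F tool [-0.87 -0.32  0.63] M [0.03 0.27 0.05] pos in pin [2.75 1.06 3.38]
```

apply_moves(steps=[[-0.4,0,0,-4,0,0,0],[-0.4,0,0,-8,0,0,0],[-0.4,0,0,-12,0,0,0],[-0.4,0,0,-15,0,0,0],[-0.4,0,0,-18,0,0,0],[-0.4,0,0,-18,0,0,0],[-0.4,0,0,-12,0,0,0],[-0.4,0,0,0,0,0,0]])

```text
time: 14.35
tool_pos: [512.3, -8.2, 189.2]
tcp_rot: [179.7, 34.8, 164.9]
ft_force: [0.9, -0.1, 1.5]
finger_gap: 25.8
grip_force: 0.0
```

```bash
python3 st.py
python3 - <<'E'
from bench import r
from h import *
s=r.sense();p=r.snapshot("wrist");q=r.snapshot("scene");pickle.dump((s,p,q),open("w9.pkl","wb"))
a=p["color"][100:300,150:350];b=q["color"][90:190,170:270]
cv2.imwrite("pics/w9.png",np.hstack([cv2.resize(a,(400,400),interpolation=2),cv2.resize(b,(400,400),interpolation=2)]))
k=np.load("pin.npz")
for c in(cloud(p,cam(p,s)),cloud(q,q["T"])):
    X=((c-k["H"])@k["R"]).reshape(-1,3)
    m=(X[:,2]>30)&(X[:,2]<80)&(abs(X[:,0])<30)&(abs(X[:,1])<20);Y=X[m]
    print(len(Y),np.percentile(Y,[1,50,99],axis=0).round(1).tolist())
E
```

```text
14.35 25.816349353828265 [179.71864819  34.76857071 164.88667253] F tool [-1.59  0.11 -0.7 ] M [-0.04  0.27  0.03] pos in pin [ 5.84  1.61 92.65]
1288 [[-26.0, -7.9, 60.4], [-9.7, -0.2, 66.6], [7.6, 7.3, 70.3]]
244 [[-25.6, -7.3, 34.4], [-7.1, -4.3, 59.7], [11.7, 6.6, 71.6]]
```

View pics/w9.png

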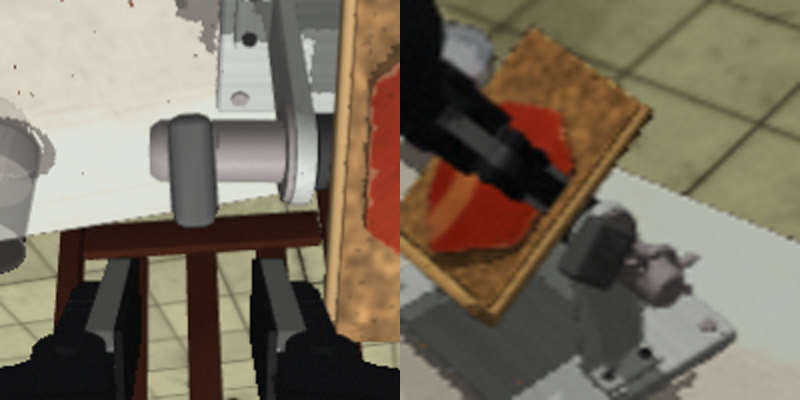

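The clip is seated, its grip clear of the fingers, but the grip has leaned towards −x within the hole's play. I'll measure that lean before handing in.

```bash
python3 st.py
python3 - <<'E'
from bench import r
from h import *
from scipy.optimize import least_squares
k=np.load("pin.npz")
s=r.sense();p=r.snapshot("wrist");q=r.snapshot("scene")
X=[]
for c in(cloud(p,cam(p,s)),cloud(q,q["T"])):
    Y=((c-k["H"])@k["R"]).reshape(-1,3)
    X.append(Y[(Y[:,2]>30)&(Y[:,2]<76)&(abs(Y[:,0])<32)&(abs(Y[:,1])<14)])
    print(len(X[-1]))
W=np.r_[np.full(len(X[0]),1),np.full(len(X[1]),2.)];X=np.vstack(X)
def f(v):  # distance to grip box in clip frame; v: x,z of seat, tilt about y, y, yaw
    R=Rn.from_euler("yz",[v[2],v[4]]).as_matrix();P=(X-[v[0],v[3],v[1]])@R
    d=abs(P-[3,0,52])-[18,7,18];return W*(np.linalg.norm(np.maximum(d,0),axis=1)+np.minimum(d.max(1),0))
for t in(-.3,0):
    o=least_squares(f,[0,0,t,0,0],loss="soft_l1");print(o.x.round(3),o.cost,np.median(abs(o.fun)))
E
```

```text
14.45 25.60723678109938 [179.7782149   34.5955595  164.90391686] F tool [0.64 0.28 0.57] M [0.04 0.27 0.02] pos in pin [ 4.07  1.25 90.76]
1300
243
[-1.176 -2.363 -0.169  1.503  0.067] 711.5852506518602 0.6655946884892856
[-1.172 -2.356 -0.167  1.524  0.069] 711.6419597865589 0.6682523934505582
```

The clip's seat is within about (−1.2, 1.5, −2.4) mm of the pin centre and it leans 0.17 rad, all inside the limits. The fingers are about 55 mm clear.

```bash
python3 -c "
from bench import r
print(r.hand_in())"
```

```text
the job is handed in; nothing more can be done
None
```

I moved the clip from the block to the pin, snapped it shut round the pin, let go and handed the job in at about 14.5 s. The last measurement put it about 1–2.5 mm off centre and leaning 0.17 rad, both within the limits. I judged the bow shut from the snap-in force dropping to about zero, and no verdict came back.

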